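# Load a heel lift on the gluing jig and lock the brace

### The job

Thread the black rubber heel lift that has two holes over the two pins of the sloping jig, rounded end up the slope, until it lies flush on the metal pad. Then swing the hinged steel brace across it until it snaps into its end detent, and let go. Leave the other things on the bench where they are.

Things in the scene. Friction and masses are not known exactly. Their poses are not given: they have to be found in the camera images.
- board: Sloping plywood board of the gluing jig, 225 x 205 mm, fixed, leaning 30 degrees, low edge nearest the robot. Origin: top of its aluminium seat pad, midway between the two pins. Axes: x up the slope (away from the robot), y left along the board, z square out of the board, along the pins. The pad is 46 mm wide (y), spans x -18 to +40 mm, and stands 12 mm proud of the plywood.
- pin_left (a point): Tip of the left one of the two fixed steel pins on the pad. The pins stand square to the board at board x = 0, y = +15 and -15 mm: 6 mm in diameter, 22 mm tall from the pad, the last 6 mm tapering to 2 mm. Axes as the board's.
- pin_right (a point): Tip of the right pin, alike, at board x = 0, y = -15, z = +22 mm.
- lift: Heel lift to load: loose black rubber D with two through holes, flat on the bench in any of three places among two other lifts, straight edge roughly towards the robot. 54 mm wide (y), 10 mm thick, about 40 g. Origin: midway between the holes, on the underside; x to the rounded end, z up. Holes 9 mm, at x = 0, y = +15 and -15 mm.
- lift_back (a point): Tip of the lift's rounded end, on the underside (lift x = +44 mm). Outline of the lift in its own frame: straight front edge at x = -17 mm; sides straight and parallel (y = +27 and -27 mm) to x = +17 mm; then a half round of 27 mm radius. Flush on the pad, its origin lies on the board's origin and its axes along the board's.
- brace (a joint): Angle of the brace about the board's z, rad. 0: arm points up the slope (board +x). Grows as it swings clockwise seen from above, to a fixed stop at 1.571, lying across the lift's round end along board -y. Starts at 0 to 0.35. It stays where left (about 1 N at the knob moves it); from 1.25 it rides over a spring ball (about 4 N at the knob), peak at 1.446, then is pushed to the stop and held.
- brace_hinge (a point): Point on the brace's hinge axis, level with the knob's grip point: board x = +28, y = +85, z = +40.5 mm; axes as the board's. The hinge hub is 32 mm across, its top 26.5 mm above the pad plane; a 38 mm tail sticks out behind it.
- brace_knob (a point): Grip point on the axis of the wooden knob near the brace's free end, 135 mm from the hinge axis. Knob: 16 mm across, square to the board, from 18.5 mm (top of the arm) to 52.5 mm above the pad plane; this point is at 40.5 mm. The arm is a dark steel bar 16 mm wide, 6 mm thick, its underside 12.5 mm above the pad plane, so it clears a flush lift by 2.5 mm. z: out of the board.
- plain_lift: Bystander: black rubber lift of the same outline as the one to load, but without holes.
- big_lift: Bystander: larger black rubber D (68 mm wide, 8 mm thick) with one hole in the middle.
- tin: Bystander: round aluminium polish tin, 55 mm across, 24 mm tall, loose.
- hammer: Bystander: hammer lying to the right.
- awl: Bystander: screwdriver-shaped awl lying to the left.
Not all that is in view belongs to the job. What is shaped like the lift but blue or orange is not meant.

How it is judged:
On the way, in this order (a step that is already met when the one before it is completed fails the run):
1. the lift with two holes lies flush on the pad over both pins, rounded end up the slope, with the brace not yet swung across (z of lift in the frame of board between -0.003 and 0.0025 m and distance between lift and board below 0.004 m and angle between the z axis of lift and the z axis of board, either way round below 0.08 rad and x of lift_back in the frame of board above 0.03 m and value of joint brace below 1 rad), for 0.2 s.
2. the brace is past its detent, against the stop (value of joint brace above 1.53 rad), for 0.2 s.
At the end, for the whole second after the job is handed in: The two-holed lift lies on the pad over both pins (origin within 4 mm of the board's, underside within 2.5 mm of the pad, parallel within 0.08 rad), rounded end up the slope, at rest; the brace is seated in its detent (joint above 1.53 rad) (z of lift in the frame of board between -0.003 and 0.0025 m and distance between lift and board below 0.004 m and angle between the z axis of lift and the z axis of board, either way round below 0.08 rad and x of lift_back in the frame of board above 0.03 m and value of joint brace above 1.53 rad and linear speed of lift below 0.02 m/s); the robot touches nothing.
It fails at once if a bystander is moved more than 30 mm (distance of any of plain_lift, big_lift, tin, hammer, awl from where it was at the start of the episode above 0.03 m).
It also fails if it takes over 56 s, if anything falls off the work surface, if the arm or the gripper's body presses on something with over 40 N, if the wrist force passes 120 N, or if a joint passes its speed limit or range.

### The arm

A 6-joint arm with a two-finger parallel gripper is mounted at the origin on the work surface. World frame = base frame: x ahead of the robot, y to its left, z up, the work surface at z = 0. Lengths are in m, angles in rad, forces in N, time in s.
With the tool pointing down it reaches from about 0.35 to 0.85 m from the base axis. Payload 8.1 kg.
Tool frame: the origin (TCP) lies at the centre of the arm's flange, where the gripper is bolted on; the fingertips stand 186 mm ahead of it and the grasp point (between the pads) lies 167 mm ahead of it; z points along the fingers, y is the direction in which the jaws open and shut (so a half turn about z gives the same grasp; the last joint's range is limited). The gripper opens to 93 mm and grips with 3 to 60 N. Pads are 15 mm wide; open, the fingers measure 128 mm over their backs; the gripper's body (75 mm by 188 mm) begins 65 mm behind the grasp point.
Start: joints at [-1.248, 0.13, 1.488, -0, 1.523, -0.085], TCP at [0.238, -0.551, 0.405] pointing down, gripper open.
Joint ranges: [-2.96, 2.96], [-0.89, 2.26], [0.02, 2.5], [-1.34, 4.48], [0, 2.73], [-2.66, 2.66]. Speed limits (rad/s): [2.39, 2.39, 2.79, 3.14, 3.14, 3.14].

### API

Orientations are given as a rotation vector (axis times angle).
In Python, from plant import robot, viewer, order gives the robot as it stands.
- The arm moves only by the tool apply_moves, never from a script. Its argument "deltas" is a list of rows, each a list of 3 entries, a list of its own where there are three numbers: the finger opening in mm, from 0 to 93, then the shift along the tool's x, y, z in mm, then the turn about the tool's z in rad. In form: [[grip, [dx, dy, dz], yaw], ...]. A call has 1 to 5 rows; each row shifts and turns the commanded pose from where the row before left it, along the tool's axes as they then stand; what a row does not reach is not made up. A row lasts 1/8 s, in which the tool goes at most 62.5 mm and 10.7 degrees, less where a joint would pass 70% of its speed; a pose out of reach is approached as far as the arm can. A call is refused whole if a number of a shift passes 62.5 or a number of a turn 0.188, either way. A call with a gripper value outside its range is refused whole. The fingers move at their own pace and stop on an object; "grip_force" is the grip in N (left out, the last holds). Time passes only in rows, so rows that do not move let the fingers close. It gives the time, the measured TCP pose, the force and the opening at its end, in the units of the state.
- robot.read_state(): the state, without advancing time (a new reading comes with each control period).
- viewer.read_camera(name): name is "scene" or "top" or "wrist"; returns the picture (400x640x3 uint8, blue, green, red); there is no depth.
- viewer.get_calibration(name): a dict with "fx", "fy", "cx", "cy" (pixels), "distortion" ([k1, k2, p1, p2, k3] as OpenCV has them; the pictures are not rectified), "R" (3x3) and "t" (3): a world point X has camera coordinates R X + t. Camera axes: x right, y down, z forward; pixel columns grow to the right and rows downward; lengths in m; the calibration is good to about 2 mm. A picture is of the moment at which its call begins: read the wrist's pose just before it. get_calibration takes no time and is no camera call; for the wrist camera it gives the pose at the moment of the call.
- order.close_job(): hands the job in, once; it reports no verdict.
The state is a dict: "t": time; "q": joint angles; "dq": joint speeds; "joint_torque": joint torques, N m; "tool_pos": TCP position; "orientation": TCP orientation; "force": force on the tool from outside, world axes, zero at the start; "wrist_torque": the same for the moment, N m; "opening": finger opening in m.
Only numpy, scipy, OpenCV 4.12 (cv2) and the standard library are available. Lean on these libraries where they do the work, as an engineer would, in place of code of your own. Each camera call takes 0.05 s, during which the arm holds its last target. There are 200 camera calls.

## Working session

There is one attempt and no reset: what is moved stays moved. The work goes in short steps, Python scripts to look and compute and a tool call to move; the robot and the scene stay as the last step left them, time stands still between calls to the robot, and variables do not carry over. Pictures are saved under pics/ and viewed, about 8 in all and at most 12, crops included, and the job is handed in when it is done.

Besides the shell and the picture viewer there is one more tool, called after ">>>" as a command line: name --argument value ..., lists and objects as JSON in quotes. apply_moves: Moves the arm, as the interface text tells. Its arguments: {"type":"object","properties":{"deltas":{"type":"array"},"grip_force":{"type":"number"}},"required":["deltas"]}

```bash
mkdir -p pics; ls; python3 - <<'E'
from plant import robot, viewer, order
import cv2,numpy as np
s=robot.read_state();print({k:np.round(v,3).tolist() for k,v in s.items()})
for n in ("top","scene","wrist"):
    c=viewer.get_calibration(n);print(n,{k:np.round(v,3).tolist() for k,v in c.items()})
    im=viewer.read_camera(n);cv2.imwrite(f"pics/{n}0.png",im)
a=cv2.imread("pics/top0.png");cv2.imwrite("pics/top0b.png",cv2.resize(a,(800,500),interpolation=cv2.INTER_CUBIC))
E
```

```text
pics
{'t': 0.0, 'q': [-1.248, 0.131, 1.489, -0.0, 1.523, -0.085], 'dq': [0.001, 0.001, 0.001, 0.001, 0.001, -0.001], 'joint_torque': [-0.003, -55.985, -49.176, 0.077, 0.036, -0.0], 'tool_pos': [0.238, -0.551, 0.404], 'orientation': [-3.075, -0.636, 0.0], 'force': [-0.034, -0.688, 0.372], 'wrist_torque': [-0.019, -0.002, 0.025], 'opening': 0.093}
top {'fx': 470.223, 'fy': 470.223, 'cx': 319.987, 'cy': 197.75, 'distortion': [0.034, 0.0, 0.0, 0.0, 0.0], 'R': [[0.026, -1.0, -0.0], [-0.996, -0.026, -0.08], [0.08, 0.002, -0.997]], 't': [-0.022, 0.514, 1.509]}
scene {'fx': 455.407, 'fy': 455.407, 'cx': 309.495, 'cy': 194.664, 'distortion': [-0.09, 0.0, 0.0, 0.0, 0.0], 'R': [[0.421, 0.907, 0.018], [0.629, -0.278, -0.727], [-0.654, 0.317, -0.687]], 't': [-0.19, -0.222, 1.706]}
wrist {'fx': 332.587, 'fy': 332.587, 'cx': 320.709, 'cy': 196.996, 'distortion': [-0.027, 0.0, 0.0, 0.0, 0.0], 'R': [[0.397, -0.918, -0.002], [-0.891, -0.386, 0.238], [-0.219, -0.093, -0.971]], 't': [-0.597, -0.029, 0.388]}
```

View pics/top0.png

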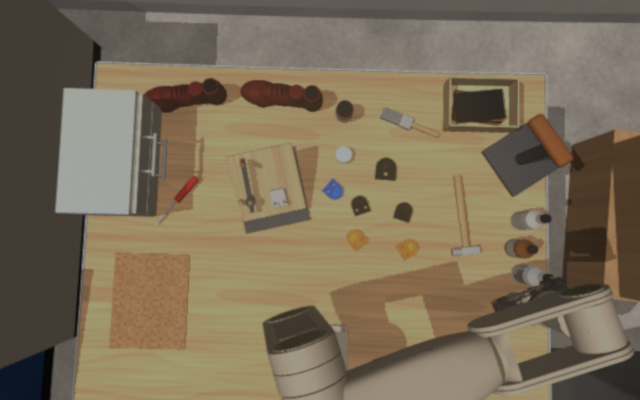

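View pics/scene0.png

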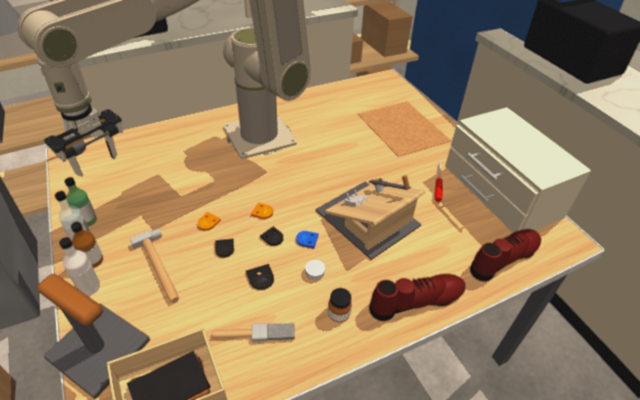

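Top view: jig at about (268,187); the three black lifts at (386,169) (large), (360,205) and (403,211). I'll enlarge these.

```bash
python3 - <<'E'
import cv2,numpy as np
a=cv2.imread("pics/top0.png")
j=cv2.resize(a[140:235,220:315],(570,570),interpolation=cv2.INTER_CUBIC)
l=cv2.resize(a[190:228,342:422],(800,380),interpolation=cv2.INTER_CUBIC)
l=cv2.convertScaleAbs(l,alpha=2.0,beta=0)
cv2.imwrite("pics/jig.png",j);cv2.imwrite("pics/lifts.png",l)
E
```

```text
(no output)
```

View pics/jig.png

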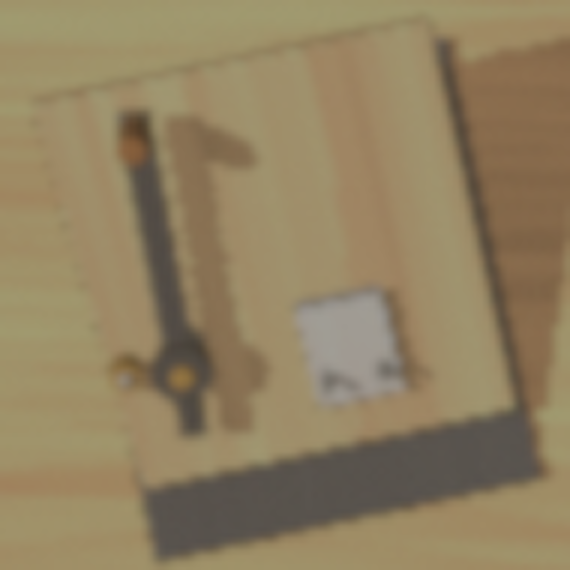

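View pics/lifts.png

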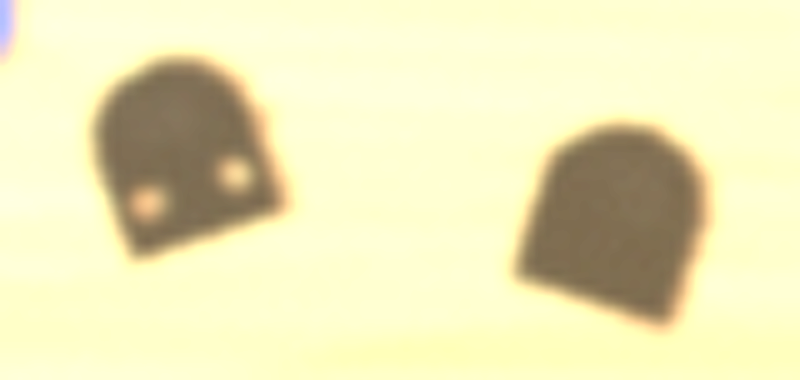

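Jig crop: pad corners (297,303), (385,290), (408,388), (318,405); hub at (183,362); knob near (135,135). The brace is near angle 0. The left lift has holes at crop (147,203) and (236,175), and the right one is plain.

```bash
cat > h.py <<'E'
import numpy as np, cv2
from scipy.spatial.transform import Rotation as Ro
from scipy.optimize import least_squares
def proj(c,X):
    K=np.array([[c["fx"],0,c["cx"]],[0,c["fy"],c["cy"]],[0,0,1.]])
    return cv2.projectPoints(np.atleast_2d(np.array(X,float)),cv2.Rodrigues(np.array(c["R"],float))[0],np.array(c["t"],float),K,np.array(c["distortion"],float))[0][:,0]
def ray(c,uv,z):
    K=np.array([[c["fx"],0,c["cx"]],[0,c["fy"],c["cy"]],[0,0,1.]])
    n=cv2.undistortPoints(np.array(uv,float).reshape(-1,1,2),K,np.array(c["distortion"],float))[:,0]
    R=np.array(c["R"]);C=-R.T@np.array(c["t"]);d=np.c_[n,np.ones(len(n))]@R
    return C+d*((z-C[2])/d[:,2])[:,None]
def boardR(yaw): return Ro.from_euler("z",yaw).as_matrix()@Ro.from_euler("y",-np.pi/6).as_matrix()
def fitjig(c,pts,uv,p0,fixz=None):
    pts=np.array(pts)/1000
    def f(p): return (proj(c,pts@boardR(p[3]).T+p[:3])-uv).ravel()
    r=least_squares(f,p0,loss="soft_l1");return r.x,f(r.x).reshape(-1,2)
E
python3 - <<'E'
from h import *
from plant import robot,viewer
c=viewer.get_calibration("top")
sc=lambda p,s,o:(np.array(p)+.5)/s-.5+np.array(o)
L=ray(c,sc([(147,203),(236,175)],10,(342,190)),.008);print("holes",L.round(4),np.linalg.norm(L[0]-L[1]))
d=L[0]-L[1];print("lift org",L.mean(0).round(4),"yaw",np.arctan2(-d[0],d[1]))
o=ray(c,sc([(190,58),(625,125),(137,258)],10,(342,190)),.008);print("back etc",o.round(4))
pts=[(40,23,0),(40,-23,0),(-18,-23,0),(-18,23,0),(28,85,26.5)]
uv=sc([(297,303),(385,290),(408,388),(318,405),(183,362)],6,(220,140))
p,r=fitjig(c,pts,uv,[.6,.1,.08,.2]);print("jig",p.round(4),r.round(2).tolist())
K=ray(c,sc([(135,135)],6,(220,140)),p[2]+.12);print(((K-p[:3])@boardR(p[3])).round(3))
s=robot.read_state();T=Ro.from_rotvec(s["orientation"]).as_matrix();print(T.round(3))
w=viewer.get_calibration("wrist");R=np.array(w["R"]);C=-R.T@np.array(w["t"])
print("cam in tool",(T.T@(C-s["tool_pos"])).round(3),(R@T).round(3).tolist())
E
```

```text
holes [[ 0.4792 -0.1279  0.008 ]
 [ 0.4891 -0.1569  0.008 ]] 0.030594721233950392
lift org [ 0.4842 -0.1424  0.008 ] yaw 0.33072972743980006
back etc [[ 0.5272 -0.1411  0.008 ]
 [ 0.5089 -0.2838  0.008 ]
 [ 0.4611 -0.125   0.008 ]]
jig [0.499  0.1204 0.072  0.1818] [[0.28, 0.02], [0.28, -0.1], [-0.48, 0.12], [0.11, -0.45], [-0.23, 0.38]]
[[0.161 0.08  0.046]]
[[ 0.918  0.397 -0.   ]
 [ 0.397 -0.918  0.001]
 [ 0.    -0.001 -1.   ]]
cam in tool [ 0.065 -0.002  0.021] [[0.0, 1.0, 0.0], [-0.971, 0.0, -0.238], [-0.238, -0.0, 0.971]]
```

>>> apply_moves --deltas '[[93,[39.8,-27.6,0],0],[93,[39.8,-27.6,0],0],[93,[39.8,-27.6,0],0],[93,[39.8,-27.6,0],0],[93,[39.8,-27.6,0],0]]'

```text
t: 0.78
tool_pos: [0.3664, -0.3437, 0.4045]
orientation: [-3.076, -0.636, 0.0]
force: [0.8, 0.5, -0.6]
opening: 0.0929
```

>>> apply_moves --deltas '[[80,[39.8,-27.6,15],0],[80,[39.8,-27.6,15],0],[80,[39.8,-27.6,15],0],[80,[39.8,-27.6,15],0],[80,[39.8,-27.6,15],0.078]]'

```text
t: 1.4
tool_pos: [0.4944, -0.1381, 0.3291]
orientation: [3.099, 0.514, -0.0]
force: [1.2, -0.0, -0.1]
opening: 0.0802
```

>>> apply_moves --deltas '[[80,[0,0,0],0],[80,[0,0,0],0]]'

```text
t: 1.65
tool_pos: [0.4937, -0.1397, 0.3296]
orientation: [3.098, 0.518, -0.001]
force: [0.1, -0.1, 0.7]
opening: 0.08
```

```bash
python3 - <<'E'
from h import *
from plant import robot,viewer
s=robot.read_state();w=viewer.get_calibration("wrist");im=viewer.read_camera("wrist")
import json;json.dump({k:np.array(v).tolist() for k,v in w.items()},open("w1.json","w"))
print(s["t"],s["tool_pos"],s["orientation"])
l=proj(w,[[.4842,-.1424,.01]])[0];print(l)
cv2.imwrite("pics/w1.png",cv2.convertScaleAbs(im,alpha=1.5,beta=0))
E
```

```text
1.65 [ 0.49373934 -0.13966851  0.32960293] [ 3.09843150e+00  5.18092294e-01 -1.15128695e-03]
[322.55048352 198.15518708]
```

View pics/w1.png

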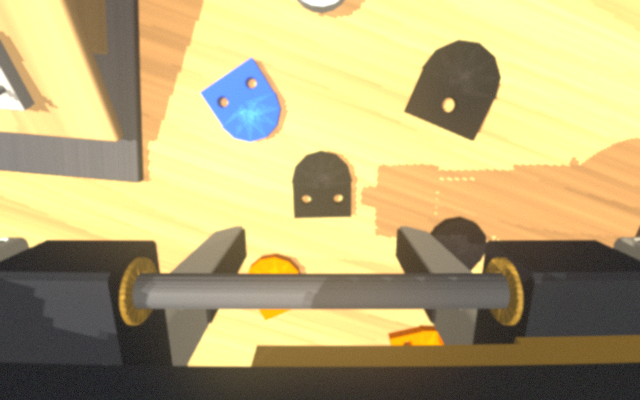

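Wrist view: two-holed lift centred, holes at (306.5,198.5) and (339,198), front edge row 217 and tip row 152. Its edges are square to the image, so the yaw is good.

```bash
python3 - <<'E'
from h import *
import json;w=json.load(open("w1.json"))
im=cv2.imread("pics/w1.png");g=im[140:225,280:365].max(2)
L=ray(w,[(306.5,198.5),(339,198)],.010);print(L.round(4),L.mean(0).round(4),np.linalg.norm(L[0]-L[1]))
d=L[0]-L[1];y=np.arctan2(-d[0],d[1]);print(y)
m=(g<110).astype(np.uint8);cn=max(cv2.findContours(m,cv2.RETR_EXTERNAL,cv2.CHAIN_APPROX_NONE)[0],key=cv2.contourArea)
P=ray(w,cn[:,0]+[280.,140.],.006)[:,:2];r=cv2.minAreaRect((P*1000).astype(np.float32));print(r)
E
```

```text
[[ 0.479  -0.1285  0.01  ]
 [ 0.4893 -0.1568  0.01  ]] [ 0.4842 -0.1426  0.01  ] 0.030100159238093237
0.3475673968087052
((487.7809143066406, -148.87411499023438), (28.453445434570312, 24.63610076904297), 65.29265594482422)
```

>>> apply_moves --deltas '[[80,[0,0,35],0],[80,[0,0,35],0],[80,[0,0,35],0],[80,[0,0,35],0],[80,[0,0,0],0]]'

```text
t: 2.33
tool_pos: [0.4932, -0.141, 0.1888]
orientation: [-3.099, -0.513, 0.001]
force: [0.3, 0.9, 1.0]
opening: 0.08
```

>>> apply_moves --deltas '[[40,[0,0,0],0],[40,[0,0,0],0],[40,[0,0,0],0],[40,[0,0,0],0],[40,[0,0,0],0]]' --grip_force 12

```text
t: 2.95
tool_pos: [0.4941, -0.1398, 0.1903]
orientation: [3.098, 0.516, 0.001]
force: [-1.7, -1.9, 5.7]
opening: 0.0539
```

>>> apply_moves --deltas '[[40,[0,0,0],0],[40,[0,0,-10],0],[40,[0,0,-30],0],[40,[0,0,-40],0],[40,[0,0,-40],0]]'

```text
t: 3.58
tool_pos: [0.4936, -0.1393, 0.311]
orientation: [-3.098, -0.516, 0.001]
force: [0.5, -0.2, -0.1]
opening: 0.0543
```

>>> apply_moves --deltas '[[40,[2,-51.2,0],0],[40,[2,-51.2,0],0],[40,[2,-51.2,0],0],[40,[2,-51.2,0],0],[40,[2,-51.2,0],0.149]]'

```text
t: 4.2
tool_pos: [0.4195, 0.1075, 0.3102]
orientation: [-3.129, -0.279, -0.001]
force: [1.4, 0.3, 0.1]
opening: 0.0543
```

>>> apply_moves --deltas '[[40,[0,0,0],0],[40,[0,0,0],0],[40,[0,0,0],0]]'

```text
t: 4.58
tool_pos: [0.4208, 0.1049, 0.3098]
orientation: [3.129, 0.283, -0.0]
force: [-0.3, -0.6, -0.3]
opening: 0.0542
```

```bash
python3 - <<'E'
from h import *
from plant import robot,viewer
s=robot.read_state();w=viewer.get_calibration("wrist");im=viewer.read_camera("wrist")
import json;json.dump({k:np.array(v).tolist() for k,v in w.items()},open("w2.json","w"))
print(s["t"],s["tool_pos"],s["orientation"])
p=np.array([.499,.1204,.072,.1818]);print(proj(w,np.array([(0,15,22),(0,-15,22),(40,23,0),(40,-23,0),(28,85,26.5)])/1000@boardR(p[3]).T+p[:3]))
cv2.imwrite("pics/w2.png",im)
E
```

```text
4.575 [0.42077882 0.10485161 0.30979185] [ 3.12853158e+00  2.83426122e-01 -7.01446118e-05]
[[296.12928254 107.86252708]
 [348.20200181 107.82448735]
 [279.89002385  21.47300222]
 [364.4840926   21.41571947]
 [156.48712811  63.56754192]]
```

View pics/w2.png

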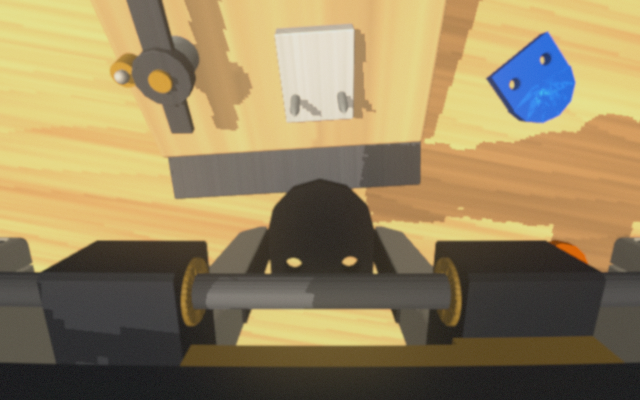

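Pad and pins are visible near (315,75), with the pin tips near (296,97) and (341,93). The jig is turned about 3° from the fit. I'll enlarge.

```bash
python3 - <<'E'
import cv2
a=cv2.imread("pics/w2.png");cv2.imwrite("pics/w2c.png",cv2.convertScaleAbs(cv2.resize(a[15:130,265:365],(700,805),interpolation=cv2.INTER_CUBIC)[:600],alpha=1.1))
cv2.imwrite("pics/w2d.png",cv2.resize(a[15:130,120:370],(750,345),interpolation=cv2.INTER_CUBIC))
cv2.imwrite("pics/w2e.png",cv2.resize(a[20:128,270:366],(672,756),interpolation=cv2.INTER_CUBIC)[:])
b=cv2.resize(a[20:128,270:366],(533,600),interpolation=cv2.INTER_CUBIC);cv2.imwrite("pics/w2f.png",b)
E
```

```text
(no output)
```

View pics/w2f.png

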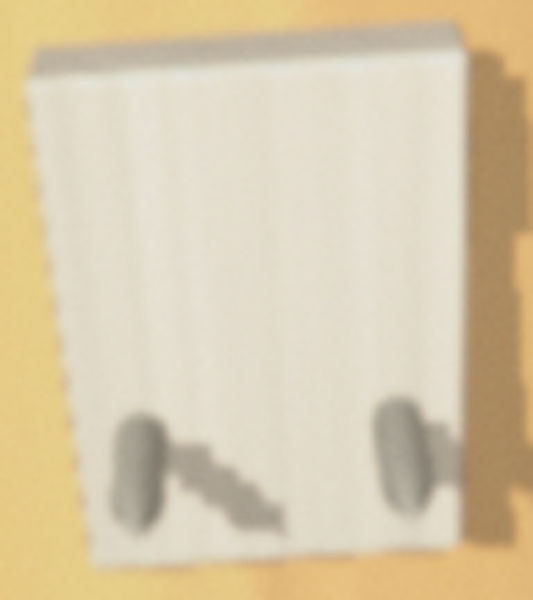

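```bash
python3 - <<'E'
from h import *
import json;w=json.load(open("w2.json"))
pts=[(40,23,0),(40,-23,0),(-18,-23,0),(-18,23,0),(0,15,22),(0,-15,22),(0,15,0),(0,-15,0)]
uv=(np.array([(30,78),(467,50),(460,545),(92,568),(136,524),(410,507),(143,438),(400,423)])+.5)/5.555-.5+[270,20]
p,r=fitjig(w,pts,uv,[.5,.12,.07,.2]);print(p.round(4),r.round(2).tolist())
p,r=fitjig(w,pts[:6],uv[:6],[.5,.12,.07,.2]);print(p.round(4),r.round(2).tolist())
print(proj(w,np.array([(28,85,26.5)])/1000@boardR(p[3]).T+p[:3]))
L=ray(w,[(294.5,262.5),(349,261.5)],.31-.18);print("held lift holes",L.round(4))
E
```

```text
[0.4959 0.1225 0.0617 0.2379] [[-0.59, 0.29], [0.54, 0.4], [0.23, 0.22], [0.22, -0.05], [0.17, 0.26], [0.11, 0.43], [-0.1, -1.32], [-0.72, -1.33]]
[0.4961 0.1226 0.0613 0.2379] [[-0.63, 0.1], [0.34, 0.22], [0.06, -0.07], [0.16, -0.35], [0.09, -0.08], [-0.06, 0.1]]
[[161.5343731   80.53865742]]
held lift holes [[0.4086 0.1185 0.13  ]
 [0.4142 0.0908 0.13  ]]
```

```bash
cat >> h.py <<'E'
J=np.array([.496,.1226,.0615,.238])
def goal(b,J=J): # TCP for tool axis point (183 mm ahead) at board-frame mm
    return boardR(J[3])@(np.array(b)/1000)+J[:3]+[0,0,.183]
def delta(a,b,yaw=J[3]): # world a->b in tool mm, tool x at yaw
    d=(np.array(b)-a)*1000;c,s=np.cos(yaw),np.sin(yaw);return np.round([c*d[0]+s*d[1],s*d[0]-c*d[1],-d[2]],1)
E
python3 - <<'E'
from h import *
cur=np.array([.4208,.1049,.3098])
A=goal((80.3,-30,-5));A0=A+[0,0,.045]
print("A",A,"cur->A0",delta(cur,A0,.181))
B0=goal((10.3,-1,45));B=goal((10.3,-1,7));print("B0",B0,"B",B,"A0->B0",delta(A0,B0),"B0->B",delta(B0,B))
E
```

```text
A [0.57308387 0.1104302  0.28031987] cur->A0 [150.8  22.  -15.5]
B0 [0.48303862 0.11842659 0.28862114] B [0.50150304 0.12290602 0.25571218] A0->B0 [-85.6 -29.   36.7] B0->B [19.  -0.  32.9]
```

>>> apply_moves --deltas '[[40,[0,0,-15.5],0],[40,[37.7,5.5,0],0],[40,[37.7,5.5,0],0],[40,[37.7,5.5,0],0],[40,[37.7,5.5,0],-0.057]]'

```text
t: 5.25
tool_pos: [0.5744, 0.1106, 0.3264]
orientation: [3.119, 0.373, 0.001]
force: [-0.4, 1.3, 0.5]
opening: 0.0543
```

>>> apply_moves --deltas '[[40,[0,0,0],0],[40,[0,0,5],0],[40,[0,0,5],0],[40,[0,0,5],0],[40,[0,0,5],0]]'

```text
t: 5.88
tool_pos: [0.5723, 0.1114, 0.305]
orientation: [-3.119, -0.373, -0.0]
force: [0.3, -0.8, -0.3]
opening: 0.054
```

>>> apply_moves --deltas '[[40,[0,0,5],0],[40,[0,0,5],0],[40,[0,0,4],0],[40,[0,0,4],0],[40,[0,0,0],0]]'

```text
t: 6.5
tool_pos: [0.5728, 0.1114, 0.287]
orientation: [3.119, 0.373, 0.0]
force: [0.2, -0.0, 0.3]
opening: 0.0544
```

>>> apply_moves --deltas '[[40,[0,0,2.5],0],[40,[0,0,2.5],0],[40,[0,0,0],0]]'

```text
t: 6.88
tool_pos: [0.5735, 0.1115, 0.2843]
orientation: [-3.119, -0.373, -0.005]
force: [-2.8, -0.6, 9.9]
opening: 0.0545
```

```bash
python3 - <<'E'
from h import *
from plant import robot,viewer
s=robot.read_state();w=viewer.get_calibration("wrist");im=viewer.read_camera("wrist")
print(s["force"],s["wrist_torque"])
c=viewer.get_calibration("scene");sc=viewer.read_camera("scene")
g=proj(c,[np.array(s["tool_pos"])-[0,0,.18]])[0];u,v=g.astype(int);print(u,v)
a=cv2.resize(sc[v-60:v+60,u-70:u+70],(700,600),interpolation=cv2.INTER_CUBIC)
x=np.hstack([cv2.resize(im[130:300,200:440],(400,283)),cv2.resize(a,(330,283))]);cv2.imwrite("pics/w3.png",x)
E
```

```text
[-2.8102005  -0.59054651  9.9018756 ] [0.1733569  0.51178047 0.05302402]
363 205
```

View pics/w3.png

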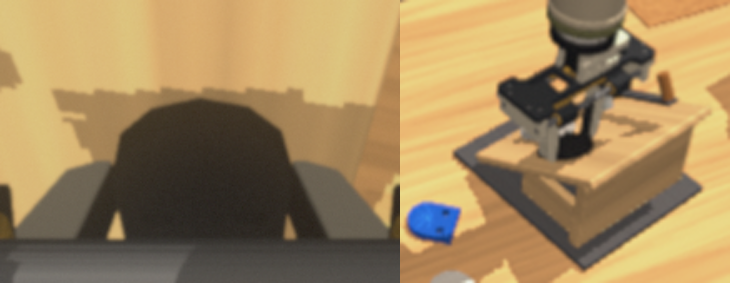

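Wrist crop: rounded tip now at full-image row ≈190 (was 180). Scene crop: the lift lies against the slope. I'll compare this with the predicted tilt.

```bash
python3 - <<'E'
from h import *
from plant import robot,viewer
s=robot.read_state();w=viewer.get_calibration("wrist");T=np.array(s["tool_pos"])
for th in (0,10,20,30):
    R=Ro.from_euler("z",.238).as_matrix()@Ro.from_euler("y",-np.radians(th)).as_matrix()
    P=np.array([(44,0,10),(17,27,10),(17,-27,10),(0,15,10),(0,-15,10)])/1000-[.0103,0,.007]
    print(th,proj(w,P@R.T+T-[0,0,.183]).round(1).tolist())
E
```

```text
0 [[325.0, 181.7], [271.6, 234.0], [378.1, 234.0], [295.9, 265.0], [353.6, 265.0]]
10 [[325.2, 186.2], [271.3, 236.0], [378.4, 236.0], [296.1, 264.1], [353.3, 264.1]]
20 [[325.3, 193.0], [271.1, 238.2], [378.6, 238.2], [296.4, 262.7], [352.9, 262.7]]
30 [[325.5, 202.1], [270.9, 240.6], [378.9, 240.6], [296.6, 260.7], [352.6, 260.7]]
```

>>> apply_moves --deltas '[[40,[0,0,1],0],[40,[0,0,0],0]]'

```text
t: 7.22
tool_pos: [0.5735, 0.1115, 0.2842]
orientation: [-3.119, -0.373, -0.005]
force: [-6.5, 0.3, 16.9]
opening: 0.0542
```

>>> apply_moves --deltas '[[40,[0,0,1],0],[40,[0,0,0],0]]'

```text
t: 7.48
tool_pos: [0.5736, 0.1115, 0.284]
orientation: [-3.119, -0.373, -0.006]
force: [-9.5, -0.4, 21.7]
opening: 0.0544
```

```bash
python3 - <<'E'
from h import *
from plant import robot,viewer
s=robot.read_state();print(s["force"],s["wrist_torque"])
im=viewer.read_camera("wrist");cv2.imwrite("pics/w4.png",cv2.convertScaleAbs(cv2.resize(im[150:280,240:410],(680,520),interpolation=cv2.INTER_CUBIC),alpha=1.6))
E
```

```text
[-9.52071379 -0.4371407  21.74535376] [0.08906548 1.54523901 0.03893125]
```

View pics/w4.png

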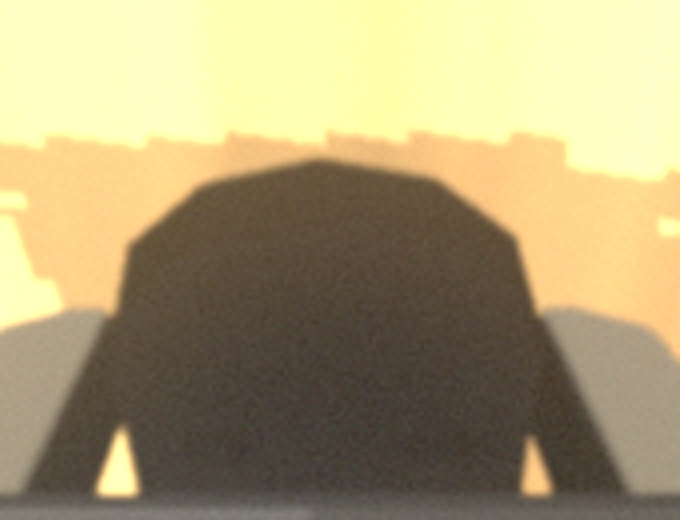

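```bash
cat >> h.py <<'E'
def fitlift(w,T,uv,lp,yaw0=J[3],roll=False):
    lp=np.array(lp)/1000
    def X(p): return (lp-[.0103,0,.007])@(Ro.from_euler("z",yaw0+p[4]).as_matrix()@Ro.from_euler("y",-p[3]).as_matrix()).T+T-[0,0,.183]+Ro.from_euler("z",yaw0).apply(p[:3]/1000)
    f=lambda p:(proj(w,X(p))-uv).ravel()
    r=least_squares(lambda p:np.r_[f(p),(p[0]/15),p[2]/4,p[1]/4],[0,0,0,.4,0],x_scale=[1,1,1,.1,.1]);return r.x,f(r.x).reshape(-1,2)
E
python3 - <<'E'
from h import *
from plant import robot,viewer
s=robot.read_state();w=viewer.get_calibration("wrist");T=np.array(s["tool_pos"])
uv=(np.array([(318,158),(205,186),(437,181),(130,243),(516,239)])+.5)/4-.5+[240,150]
a=np.radians([0,30,-30,60,-60]);lp=np.c_[17+27*np.cos(a),27*np.sin(a),np.full(5,10)]
p,r=fitlift(w,T,uv,lp);print(p.round(3),r.round(2).tolist())
im=viewer.read_camera("wrist")[235:280,270:380]
g=cv2.GaussianBlur(im,(3,3),0).astype(float);g=np.clip((g-15)*5,0,255).astype(np.uint8)
cv2.imwrite("pics/w5.png",cv2.resize(g,(770,315),interpolation=cv2.INTER_CUBIC))
E
```

```text
[ 4.818  2.068 -4.538  0.52   0.017] [[0.56, 0.22], [-0.29, -0.5], [0.19, -0.18], [-0.44, 0.53], [0.02, -0.01]]
```

>>> apply_moves --deltas '[[40,[0,0,-20],0],[40,[0,0,-22],0],[40,[-50,-10,0],0],[40,[-50,-10,0],0],[40,[-50,-10,0],0]]'

```text
t: 8.2
tool_pos: [0.4187, 0.105, 0.3226]
orientation: [3.119, 0.372, 0.001]
force: [-1.0, 0.4, -0.0]
opening: 0.0544
```

>>> apply_moves --deltas '[[40,[0,0,0],0],[40,[0,0,0],0],[40,[0,0,0],0]]'

```text
t: 8.57
tool_pos: [0.4211, 0.1052, 0.323]
orientation: [3.119, 0.372, 0.002]
force: [0.1, -0.4, -0.2]
opening: 0.0545
```

```bash
python3 - <<'E'
from h import *
from plant import robot,viewer
s=robot.read_state();w=viewer.get_calibration("wrist");T=np.array(s["tool_pos"]);im=viewer.read_camera("wrist")
import json;json.dump([{k:np.array(v).tolist() for k,v in w.items()},T.tolist()],open("w6.json","w"));print(T,s["force"])
cv2.imwrite("pics/w6r.png",im)
cv2.imwrite("pics/w6.png",cv2.convertScaleAbs(cv2.resize(im[150:290,225:425],(800,560),interpolation=cv2.INTER_CUBIC),alpha=1.4))
E
```

```text
[0.42106568 0.10516309 0.32304101] [ 0.1339606  -0.43797958 -0.22210145]
```

View pics/w6.png

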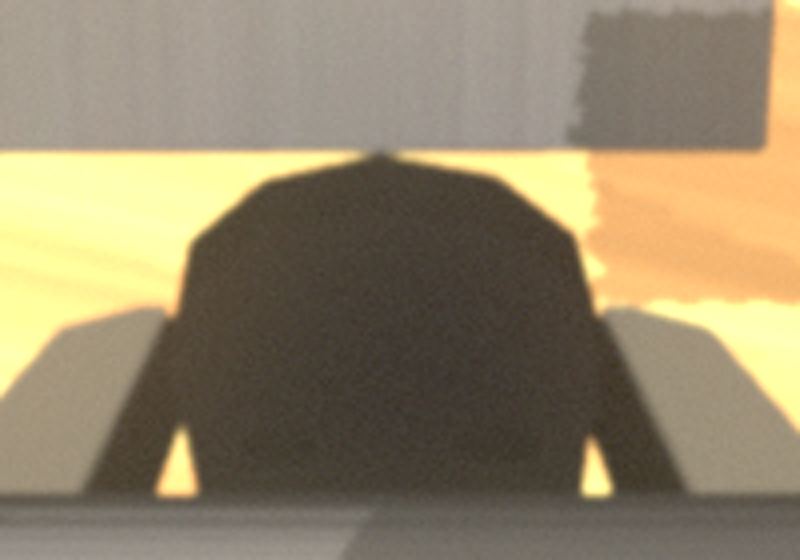

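Lift now clearly tilted, rounded end up; outline vertices at crop (378,155), (267,183), (497,178), (193,243), (573,238). Sides reach crop (198,495) and (583,495).

```bash
python3 - <<'E'
from h import *
import json
w,T=json.load(open("w6.json"));T=np.array(T)
sc=lambda q:(np.array(q)+.5)/4-.5+[225,150]
uv=sc([(378,155),(267,183),(497,178),(193,243),(573,238)]);sd=sc([(198,493),(584,493)])
a=np.radians([0,30,-30,60,-60]);lp=np.c_[17+27*np.cos(a),27*np.sin(a),np.full(5,10)]/1000
def X(p,l): return (l-[.0103,0,.007])@(Ro.from_euler("z",.238+p[4]).as_matrix()@Ro.from_euler("y",-p[3]).as_matrix()).T+T-[0,0,.183]+Ro.from_euler("z",.238).apply(p[:3]/1000)
def f(p): return np.r_[(proj(w,X(p,lp))-uv).ravel(),(proj(w,X(p,np.array([[p[5]/1000,.027,.01],[p[6]/1000,-.027,.01]])))-sd).ravel()]
for t in (None,.45,.52,.6):
    g=f if t is None else lambda p:np.r_[f(p),(p[3]-t)*1e3]
    r=least_squares(g,[0,0,0,.5,0,0,0],x_scale=[1,1,1,.1,.1,5,5]);print(r.x.round(3),(f(r.x)**2).sum().round(2))
E
```

```text
[  2.043   1.805  -4.191   0.386   0.024 -13.483 -15.24 ] 5.06
[  3.421   1.829  -3.614   0.45    0.024 -16.698 -18.616] 7.47
[  5.063   1.857  -2.78    0.52    0.024 -21.023 -23.175] 17.29
[ 7.1080e+00  1.8920e+00 -1.5390e+00  6.0000e-01  2.4000e-02 -2.7361e+01
 -2.9895e+01] 42.43
```

```bash
python3 - <<'E'
from h import *
import json
for n,yaw in (("w2",.181),("w6r",.238)):
    im=cv2.imread(f"pics/{n}.png");g=cv2.resize(im.max(2),None,fx=4,fy=4,interpolation=cv2.INTER_CUBIC)
    m=(g<75).astype(np.uint8);m[:600]=0;m[1080:]=0;m[:,:1000]=0;m[:,1560:]=0
    m[980:]=0
    cn=max(cv2.findContours(m,cv2.RETR_EXTERNAL,cv2.CHAIN_APPROX_NONE)[0],key=cv2.contourArea)
    q=cv2.approxPolyDP(cn,5,True)[:,0];print(n,((q+.5)/4-.5).tolist())
    if n=="w2":
        h=(g>110).astype(np.uint8);h[:1000]=0;h[1085:]=0;k=cv2.connectedComponentsWithStats(h[:, :])
        print([(k[2][i].tolist(),(k[3][i]/4).round(1).tolist()) for i in range(1,k[0]) if 100<k[2][i][4]<2500])
E
```

```text
w2 [[259.375, 244.375], [382.375, 244.375], [375.875, 230.625], [371.875, 227.875], [364.625, 204.125], [345.875, 185.125], [320.625, 178.875], [295.375, 185.625], [290.125, 189.375], [275.125, 207.375], [270.125, 227.375], [265.625, 231.375]]
[([1367, 1024, 63, 42, 1895], [349.5, 261.0]), ([1145, 1030, 63, 40, 1881], [294.0, 262.2]), ([1058, 1041, 29, 44, 860], [268.6, 266.6]), ([1490, 1055, 21, 30, 447], [374.6, 268.1]), ([746, 1056, 28, 29, 441], [189.9, 267.7]), ([1799, 1058, 24, 27, 369], [452.6, 268.0])]
w6r [[259.375, 244.125], [382.875, 244.375], [376.625, 231.375], [372.125, 227.625], [366.125, 208.125], [348.375, 195.125], [319.625, 188.375], [291.375, 196.125], [273.125, 212.125], [270.125, 227.875], [265.625, 231.375]]
```

```bash
python3 - <<'E'
from h import *
import json
a=np.radians([0,30,-30]);lp=np.c_[17+27*np.cos(a),27*np.sin(a),np.zeros(3)]/1000
w2=json.load(open("w2.json"));w6,T6=json.load(open("w6.json"))
def X(p,l,T,yaw): return (l-[.0103,0,.007])@(Ro.from_euler("z",yaw+p[4]).as_matrix()@Ro.from_euler("y",-p[3]).as_matrix()).T+T-[0,0,.183]+Ro.from_euler("z",yaw).apply(np.array(p[:3])/1000)
T2=np.array([.42078,.10485,.30979]);u2=np.array([(320.6,178.9),(295.4,185.6),(345.9,185.1)])
f2=lambda p:(proj(w2,X([*p[:3],0,p[3]],lp,T2,.1808))-u2).ravel()
r=least_squares(f2,[0,0,0,0],x_scale=[1,1,1,.1]);b=r.x;print("w2",b.round(3),r.fun.round(2))
u6=np.array([(319.6,188.4),(291.4,196.1),(348.4,195.1)]);sd=(np.array([(198,493),(584,493)])+.5)/4-.5+[225,150]
T6=np.array(T6)
def f6(p): return np.r_[(proj(w6,X(p,lp,T6,.238))-u6).ravel(),(proj(w6,X(p,np.array([[p[5]/1000,.027,.01],[p[6]/1000,-.027,.01]]),T6,.238))-sd).ravel()]
for t in (None,.4,.46,.52,.58):
    g=f6 if t is None else lambda p:np.r_[f6(p),(p[3]-t)*1e3]
    r=least_squares(g,[0,0,0,.5,0,-10,-10],x_scale=[1,1,1,.1,.1,5,5]);print(r.x.round(3),f6(r.x).round(1))
    print("  bias-free shift",(r.x[:3]-b[:3]).round(2))
E
```

```text
w2 [-2.032  1.775 -5.046  0.01 ] [-0.02 -0.14  0.03  0.07 -0.01  0.07]
[ -1.569   1.639  -0.415   0.52    0.028  -8.67  -11.074] [ 0.1  1.   0.1 -0.3 -0.1 -0.8 -0.2  0.   0.   0. ]
  bias-free shift [ 0.46 -0.14  4.63]
[-3.823  1.607 -2.56   0.4    0.028 -4.634 -6.697] [ 0.1  0.8  1.2 -0.2 -1.1 -0.7 -0.7  0.1  0.5  0.1]
  bias-free shift [-1.79 -0.17  2.49]
[-2.774  1.622 -1.613  0.46   0.028 -6.442 -8.656] [ 0.1  0.9  0.7 -0.2 -0.6 -0.8 -0.5  0.1  0.3  0. ]
  bias-free shift [-0.74 -0.15  3.43]
[ -1.565   1.639  -0.41    0.52    0.028  -8.679 -11.084] [ 0.1  1.   0.1 -0.3 -0.1 -0.8 -0.2  0.   0.   0. ]
  bias-free shift [ 0.47 -0.14  4.64]
[ -0.184   1.658   1.109   0.58    0.028 -11.443 -14.093] [ 0.1  1.2 -0.5 -0.3  0.5 -0.9  0.1 -0.  -0.3 -0.1]
  bias-free shift [ 1.85 -0.12  6.15]
```

Key result: the lift sits in the hand at 30° tilt. Checking against the clamped lift's known pose shows a wrist camera bias of about (-2, +1.8, -5) mm. Corrected jig: (0.4984, 0.1213, 0.0665), which agrees with the fingertip contact height.

```bash
sed -i 's/^J=.*/J=np.array([.4984,.1213,.0665,.228])/' h.py; python3 - <<'E'
from h import *
cur=np.array([.4211,.1052,.3230])
B0=goal((8.6,0,38));B1=goal((8.6,0,14));B=goal((8.6,0,5));print(B0,B1,B)
print(delta(cur,B0,.238),delta(B0,B1),delta(B1,B))
E
```

```text
[0.48714678 0.11868886 0.28670897] [0.49883623 0.12140122 0.26592436] [0.50321977 0.12241835 0.25813013]
[67.4  2.5 36.3] [12.  -0.  20.8] [4.5 0.  7.8]
```

>>> apply_moves --deltas '[[40,[34,1.3,0],0],[40,[33.4,1.2,0],0.01],[40,[0,0,18],0],[40,[0,0,18],0],[40,[0,0,0],0]]'

```text
t: 9.25
tool_pos: [0.4843, 0.1183, 0.2832]
orientation: [3.121, 0.357, -0.009]
force: [-0.7, -0.1, -0.8]
opening: 0.0545
```

>>> apply_moves --deltas '[[40,[0,0,0],0],[40,[2.9,0,5],0],[40,[2.9,0,5],0],[40,[0,0,0],0],[40,[0,0,0],0]]'

```text
t: 9.88
tool_pos: [0.4917, 0.1199, 0.2763]
orientation: [3.121, 0.357, -0.0]
force: [0.9, -0.3, -0.4]
opening: 0.0545
```

>>> apply_moves --deltas '[[40,[2.3,0,4],0],[40,[0,0,0],0],[40,[0,0,0],0]]'

```text
t: 10.25
tool_pos: [0.4941, 0.1205, 0.2724]
orientation: [-3.121, -0.357, -0.001]
force: [1.0, -0.5, 0.2]
opening: 0.0545
```

>>> apply_moves --deltas '[[40,[2.3,0,4],0],[40,[0,0,0],0],[40,[0,0,0],0]]'

```text
t: 10.62
tool_pos: [0.4964, 0.121, 0.2684]
orientation: [-3.121, -0.357, -0.001]
force: [4.1, -0.3, 1.5]
opening: 0.0544
```

>>> apply_moves --deltas '[[40,[1.2,0,-0.6],0],[40,[0,0,0],0],[40,[0,0,0],0]]'

```text
t: 11.0
tool_pos: [0.497, 0.1212, 0.2686]
orientation: [3.121, 0.357, -0.001]
force: [0.1, 0.3, -0.2]
opening: 0.0548
```

>>> apply_moves --deltas '[[40,[2.0,0,3.5],0],[40,[0,0,0],0],[40,[0,0,0],0]]'

```text
t: 11.38
tool_pos: [0.4991, 0.1217, 0.2651]
orientation: [-3.121, -0.357, 0.001]
force: [-0.0, -0.4, -0.6]
opening: 0.0542
```

>>> apply_moves --deltas '[[40,[2.0,0,3.5],0],[40,[0,0,0],0],[40,[0,0,0],0]]'

```text
t: 11.75
tool_pos: [0.5011, 0.1221, 0.2618]
orientation: [-3.121, -0.357, 0.0]
force: [-0.5, -0.5, 0.1]
opening: 0.0543
```

>>> apply_moves --deltas '[[40,[2.0,0,3.5],0],[40,[0,0,0],0],[40,[0,0,0],0]]'

```text
t: 12.12
tool_pos: [0.5033, 0.1226, 0.2585]
orientation: [-3.121, -0.357, -0.001]
force: [-0.1, 0.0, 1.0]
opening: 0.0546
```

>>> apply_moves --deltas '[[40,[1.0,0,1.7],0],[40,[0,0,0],0],[40,[0,0,0],0]]'

```text
t: 12.5
tool_pos: [0.5042, 0.1228, 0.2574]
orientation: [3.121, 0.357, 0.0]
force: [-4.9, -1.4, 8.3]
opening: 0.0544
```

>>> apply_moves --deltas '[[70,[0,0,0],0],[70,[0,0,0],0],[70,[0,0,0],0],[70,[0,0,-30],0],[70,[-30,0,-30],0]]'

```text
t: 13.12
tool_pos: [0.4752, 0.116, 0.317]
orientation: [-3.121, -0.357, 0.001]
force: [-0.2, -0.1, 1.0]
opening: 0.0702
```

>>> apply_moves --deltas '[[70,[-40,0,0],0],[70,[0,0,0],0],[70,[0,0,0],0]]'

```text
t: 13.5
tool_pos: [0.4362, 0.107, 0.3168]
orientation: [-3.121, -0.357, -0.002]
force: [0.1, 0.3, 0.1]
opening: 0.07
```

```bash
python3 - <<'E'
from h import *
from plant import robot,viewer
import json
s=robot.read_state();w=viewer.get_calibration("wrist");im=viewer.read_camera("wrist");print(s["t"],s["tool_pos"])
json.dump({k:np.array(v).tolist() for k,v in w.items()},open("w7.json","w"))
print("w/ raw-camera jig",proj(w,np.array([(0,15,22),(0,-15,22),(0,0,10),(44,0,10),(44,0,0),(-17,27,10),(-17,-27,10)])/1000@boardR(.238).T+[.496,.1226,.0615]).round(1).tolist())
cv2.imwrite("pics/w7r.png",im);cv2.imwrite("pics/w7.png",cv2.convertScaleAbs(cv2.resize(im[0:170,110:410],(800,453),interpolation=cv2.INTER_CUBIC),alpha=1.3))
E
```

```text
13.5 [0.4362325  0.10702566 0.31678897]
w/ raw-camera jig [[298.2, 138.2], [345.1, 137.8], [321.5, 127.9], [321.0, 62.0], [320.9, 55.4], [283.2, 149.2], [360.2, 148.5]]
```

View pics/w7.png

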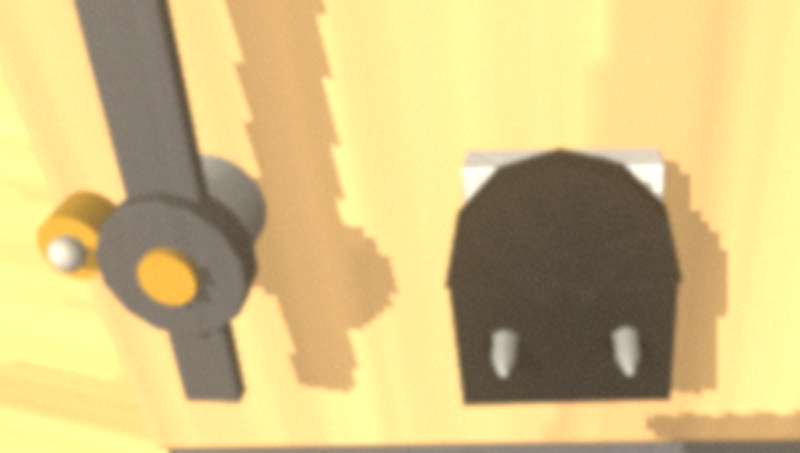

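Lift is threaded: both pins stand through the holes at crop (504,353) and (627,350). The tip, at full-image (320.8,56), and the front corners match the flush prediction within about 2 px. Now the brace angle and arc.

```bash
cat >> h.py <<'E'
E
python3 - <<'E'
from h import *
import json
w=json.load(open("w7.json"))
Jr=np.array([.496,.1226,.0615,.238])
def onplane(uv,z):
    a=ray(w,[uv],.3)[0];b=ray(w,[uv],.0)[0];R=boardR(Jr[3])
    A,B=[(q-Jr[:3])@R*1000 for q in (a,b)];t=(z-A[2])/(B[2]-A[2]);return A+t*(B-A)
sc=lambda x,y:((x+.5)*.375-.5+110,(y+.5)*.375-.5)
l,r=onplane(sc(80,0),18.5),onplane(sc(156,0),18.5);m=(l+r)/2;print(l,r,"angle",np.arctan2(85-m[1],m[0]-28))
l,r=onplane(sc(118,140),18.5),onplane(sc(190,140),18.5);m=(l+r)/2;print(l,r,"angle",np.arctan2(85-m[1],m[0]-28))
print("hub",onplane(sc(168,277),26.5))
def knob(th,z=40.5): return boardR(J[3])@np.array([.028+.135*np.cos(th),.085-.135*np.sin(th),z/1000])+J[:3]
for th in (0,.05,.1,.8,1.57): print(th,knob(th),knob(th,52.5))
E
```

```text
[79.63281015 88.72100237 18.5       ] [79.28269251 74.64517973 18.5       ] angle 0.06436982618696899
[54.15179902 90.40369994 18.5       ] [53.83661657 75.70244463 18.5       ] angle 0.07475893551147249
hub [27.78789513 85.72609189 26.5       ]
0 [0.59697046 0.23142997 0.18307403] [0.59112573 0.2300738  0.19346633]
0.05 [0.59835319 0.22482437 0.18298967] [0.59250847 0.2234682  0.19338198]
0.1 [0.59944781 0.21816924 0.18273681] [0.59360309 0.21681306 0.19312911]
0.8 [0.58431848 0.12907836 0.16260173] [0.57847375 0.12772218 0.17299404]
1.57 [0.5136874  0.07351889 0.11562778] [0.50784267 0.07216271 0.12602009]
```

```bash
cat >> h.py <<'E'
def knob(th,z=40.5): return boardR(J[3])@np.array([.028+.135*np.cos(th),.085-.135*np.sin(th),z/1000])+J[:3]
def kyaw(th): return J[3]+np.arctan2(-np.sin(th)*np.cos(np.pi/6),np.cos(th))
def tcp(th): return knob(th)+[0,0,.178]
E
python3 - <<'E'
from h import *
from plant import robot
s=robot.read_state();T=np.array(s["tool_pos"]);print(np.round(s["q"],3))
print("to start",delta(T,tcp(.06)+[0,0,.035]),tcp(.06))
th=np.linspace(.06,1.62,31)
for a,b in zip(th,th[1:]): print("[36,",delta(tcp(a),tcp(b),kyaw(a)).tolist(),",",round(kyaw(a)-kyaw(b),3),"],  #",round(b,2),tcp(b).round(3))
E
```

```text
[ 0.126 -0.23   1.999  0.     1.372  1.469]
to start [184.2 -76.8 -79.2] [0.59859526 0.22349678 0.36095257]
[36, [-0.2, 7.0, 0.3] , 0.045 ],  # 0.11 [0.6   0.217 0.361]
[36, [-0.2, 7.0, 0.5] , 0.045 ],  # 0.16 [0.6  0.21 0.36]
[36, [-0.2, 7.0, 0.7] , 0.045 ],  # 0.22 [0.601 0.203 0.36 ]
[36, [-0.2, 7.0, 0.8] , 0.046 ],  # 0.27 [0.601 0.196 0.359]
[36, [-0.2, 6.9, 1.0] , 0.046 ],  # 0.32 [0.601 0.189 0.358]
[36, [-0.2, 6.9, 1.2] , 0.046 ],  # 0.37 [0.6   0.182 0.356]
[36, [-0.2, 6.9, 1.4] , 0.047 ],  # 0.42 [0.599 0.175 0.355]
[36, [-0.2, 6.8, 1.5] , 0.047 ],  # 0.48 [0.598 0.168 0.354]
[36, [-0.2, 6.8, 1.7] , 0.048 ],  # 0.53 [0.597 0.162 0.352]
[36, [-0.2, 6.8, 1.8] , 0.048 ],  # 0.58 [0.595 0.155 0.35 ]
[36, [-0.2, 6.7, 2.0] , 0.049 ],  # 0.63 [0.593 0.149 0.348]
[36, [-0.2, 6.7, 2.1] , 0.05 ],  # 0.68 [0.591 0.142 0.346]
[36, [-0.2, 6.6, 2.3] , 0.05 ],  # 0.74 [0.588 0.136 0.344]
[36, [-0.2, 6.6, 2.4] , 0.051 ],  # 0.79 [0.585 0.13  0.341]
[36, [-0.2, 6.5, 2.6] , 0.052 ],  # 0.84 [0.582 0.125 0.339]
[36, [-0.2, 6.5, 2.7] , 0.053 ],  # 0.89 [0.578 0.119 0.336]
[36, [-0.2, 6.4, 2.8] , 0.053 ],  # 0.94 [0.575 0.114 0.333]
[36, [-0.2, 6.4, 2.9] , 0.054 ],  # 1.0 [0.571 0.109 0.33 ]
[36, [-0.2, 6.3, 3.0] , 0.055 ],  # 1.05 [0.566 0.104 0.327]
[36, [-0.2, 6.3, 3.1] , 0.056 ],  # 1.1 [0.562 0.1   0.324]
[36, [-0.2, 6.3, 3.2] , 0.057 ],  # 1.15 [0.557 0.096 0.321]
[36, [-0.2, 6.2, 3.2] , 0.057 ],  # 1.2 [0.552 0.092 0.318]
[36, [-0.2, 6.2, 3.3] , 0.058 ],  # 1.26 [0.547 0.088 0.314]
[36, [-0.2, 6.2, 3.4] , 0.058 ],  # 1.31 [0.542 0.085 0.311]
[36, [-0.2, 6.1, 3.4] , 0.059 ],  # 1.36 [0.537 0.082 0.308]
[36, [-0.2, 6.1, 3.4] , 0.059 ],  # 1.41 [0.531 0.079 0.304]
[36, [-0.2, 6.1, 3.5] , 0.06 ],  # 1.46 [0.526 0.077 0.301]
[36, [-0.2, 6.1, 3.5] , 0.06 ],  # 1.52 [0.52  0.075 0.297]
[36, [-0.2, 6.1, 3.5] , 0.06 ],  # 1.57 [0.514 0.074 0.294]
[36, [-0.2, 6.1, 3.5] , 0.06 ],  # 1.62 [0.508 0.072 0.29 ]
```

>>> apply_moves --deltas '[[50,[0,0,-40],0],[50,[46,-19.2,-39.2],0],[50,[46,-19.2,0],0],[50,[46,-19.2,0],0],[50,[46.2,-19.2,0],0]]'

```text
t: 14.18
tool_pos: [0.5996, 0.2243, 0.3946]
orientation: [3.121, 0.357, 0.0]
force: [0.2, -1.2, 0.4]
opening: 0.0502
```

>>> apply_moves --deltas '[[50,[0,0,0],-0.185],[50,[0,0,0],-0.185],[50,[0,0,0],-0.185],[50,[0,0,0],-0.185],[50,[0,0,0],-0.185]]'

```text
t: 14.8
tool_pos: [0.5983, 0.2233, 0.3943]
orientation: [-2.629, -1.72, 0.001]
force: [0.7, -0.9, 0.4]
opening: 0.0503
```

>>> apply_moves --deltas '[[50,[0,0,0],-0.185],[50,[0,0,0],-0.185],[50,[0,0,0],-0.185],[50,[0,0,0],-0.185],[50,[0,0,0],-0.185]]'

```text
t: 15.42
tool_pos: [0.5983, 0.2233, 0.3943]
orientation: [-1.585, -2.712, 0.001]
force: [-0.0, 0.5, -0.7]
opening: 0.05
```

>>> apply_moves --deltas '[[50,[0,0,0],-0.185],[50,[0,0,0],-0.185],[50,[0,0,0],-0.185],[50,[0,0,0],-0.185],[50,[0,0,0],-0.185]]'

```text
t: 16.05
tool_pos: [0.5983, 0.2233, 0.3943]
orientation: [-0.208, -3.134, 0.0]
force: [-0.2, 0.5, 0.5]
opening: 0.0501
```

>>> apply_moves --deltas '[[50,[0,0,0],-0.185],[50,[0,0,0],-0.182],[50,[0,0,0],0],[50,[0,0,0],0]]'

```text
t: 16.55
tool_pos: [0.5978, 0.2231, 0.3948]
orientation: [0.351, -3.121, 0.0]
force: [-1.6, -0.5, 0.0]
opening: 0.0501
```

```bash
python3 - <<'E'
from h import *
from plant import robot,viewer
s=robot.read_state();T=np.array(s["tool_pos"]);R=Ro.from_rotvec(s["orientation"]).as_matrix();print(s["t"],T,R[:,0],np.round(s["q"],3),tcp(.06))
im=viewer.read_camera("wrist");w=viewer.get_calibration("wrist")
print("knob pred",proj(w,[knob(.06,52.5),knob(.06,18.5)]))
cv2.imwrite("pics/w8.png",im)
E
```

```text
16.55 [0.5978428  0.22313058 0.39475196] [-9.75009690e-01 -2.22161721e-01  5.23546973e-04] [ 0.277  0.237  1.386  0.     1.518 -1.518] [0.59859526 0.22349678 0.36095257]
knob pred [[317.23188905 226.35669649]
 [317.80943502 236.26112032]]
```

View pics/w8.png

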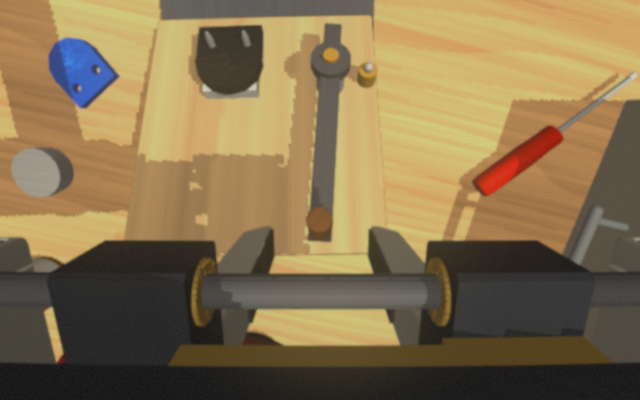

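Wrist view: knob top at (319,218), laterally between the fingers; the lift is still on its pins. Now lower over the knob, close to a cage and swing.

>>> apply_moves --deltas '[[50,[1,0,17],0],[50,[1,0,17],0],[36,[0,0,0],0],[36,[0,0,0],0],[36,[0,0,0],0]]'

```text
t: 17.23
tool_pos: [0.5957, 0.2226, 0.3621]
orientation: [-0.357, 3.12, 0.0]
force: [-0.1, 0.2, -0.1]
opening: 0.0362
```

>>> apply_moves --deltas '[[36,[0.2,-7,0.3],0.045],[36,[0.2,-7,0.5],0.045],[36,[0.2,-7,0.7],0.045],[36,[0.2,-7,0.8],0.046],[36,[0.2,-6.9,1],0.046]]'

```text
t: 17.85
tool_pos: [0.5993, 0.1873, 0.3579]
orientation: [-0.003, -3.142, 0.0]
force: [0.0, 1.0, 0.6]
opening: 0.036
```

>>> apply_moves --deltas '[[36,[0.2,-6.9,1.2],0.046],[36,[0.2,-6.9,1.4],0.047],[36,[0.2,-6.8,1.5],0.047],[36,[0.2,-6.8,1.7],0.048],[36,[0.2,-6.8,1.8],0.048]]'

```text
t: 18.48
tool_pos: [0.5951, 0.1536, 0.3502]
orientation: [-0.373, -3.119, 0.0]
force: [-0.2, -0.2, 0.6]
opening: 0.0359
```

>>> apply_moves --deltas '[[36,[0.2,-6.7,2],0.049],[36,[0.2,-6.7,2.1],0.05],[36,[0.2,-6.6,2.3],0.05],[36,[0.2,-6.6,2.4],0.051],[36,[0.2,-6.5,2.6],0.052]]'

```text
t: 19.1
tool_pos: [0.5833, 0.1227, 0.3388]
orientation: [0.762, 3.048, -0.0]
force: [0.4, 0.4, 0.3]
opening: 0.036
```

>>> apply_moves --deltas '[[36,[0.2,-6.5,2.7],0.053],[36,[0.2,-6.4,2.8],0.053],[36,[0.2,-6.4,2.9],0.054],[36,[0.2,-6.3,3],0.055],[36,[0.2,-6.3,3.1],0.056]]'

```text
t: 19.73
tool_pos: [0.5646, 0.0969, 0.3243]
orientation: [1.167, 2.917, 0.0]
force: [-0.6, 0.2, 0.6]
opening: 0.0365
```

>>> apply_moves --deltas '[[36,[0.2,-6.3,3.2],0.057],[36,[0.2,-6.2,3.2],0.057],[36,[0.2,-6.2,3.3],0.058],[36,[0.2,-6.2,3.4],0.058],[36,[0,0,0],0]]'

```text
t: 20.35
tool_pos: [0.5454, 0.081, 0.3111]
orientation: [-1.491, -2.765, 0.001]
force: [0.3, -0.0, -0.9]
opening: 0.0358
```

>>> apply_moves --deltas '[[36,[0.2,-6.1,3.4],0.059],[36,[0.2,-6.1,3.4],0.059],[36,[0.2,-6.1,3.5],0.06],[36,[0,0,0],0]]'

```text
t: 20.85
tool_pos: [0.5295, 0.0727, 0.3011]
orientation: [1.728, 2.623, -0.0]
force: [-0.2, -0.4, 0.3]
opening: 0.036
```

>>> apply_moves --deltas '[[36,[0.2,-6.1,3.5],0.06],[36,[0,0,0],0]]'

```text
t: 21.1
tool_pos: [0.5238, 0.0705, 0.2974]
orientation: [-1.805, -2.571, 0.001]
force: [0.5, 0.4, -0.8]
opening: 0.0361
```

>>> apply_moves --deltas '[[36,[0.2,-6.1,3.5],0.06],[36,[0,0,0],0]]'

```text
t: 21.35
tool_pos: [0.5181, 0.0687, 0.2939]
orientation: [-1.881, -2.516, 0.001]
force: [-1.4, -0.3, 0.3]
opening: 0.0361
```

>>> apply_moves --deltas '[[36,[0.2,-6.1,3.5],0.06],[36,[0,0,0],0]]'

```text
t: 21.6
tool_pos: [0.5123, 0.0672, 0.2906]
orientation: [-1.955, -2.459, 0.0]
force: [-0.2, 0.6, 0.0]
opening: 0.0364
```

I've used all my pictures, so I'll locate the knob by its colour in the wrist image.

```bash
cat > k.py <<'E'
from h import *
from plant import robot,viewer
s=robot.read_state();w=viewer.get_calibration("wrist");im=viewer.read_camera("wrist")
old=cv2.imread("pics/w8.png");hs=cv2.cvtColor(old,cv2.COLOR_BGR2HSV);print("knob hsv",hs[215:222,314:324].reshape(-1,3).mean(0),old[215:222,314:324].reshape(-1,3).mean(0))
h=cv2.cvtColor(im,cv2.COLOR_BGR2HSV)
m=cv2.inRange(h,(4,110,40),(16,255,165));m=cv2.morphologyEx(m,cv2.MORPH_OPEN,np.ones((3,3)))
k=cv2.connectedComponentsWithStats(m)
for i in range(1,k[0]):
    if k[2][i][4]>40: print(k[2][i].tolist(),k[3][i].round(1))
for th in (1.2,1.3,1.4,1.5,1.57): print(th,proj(w,[knob(th,52.5),knob(th,18.5)]).round(0).tolist())
E
python3 k.py
```

```text
knob hsv [ 15.17142857 156.35714286 128.51428571] [ 49.7         89.5        128.51428571]
[312, 215, 44, 43, 1034] [336.  232.8]
[352, 251, 6, 16, 63] [354.2 259.8]
[356, 310, 7, 9, 49] [359.5 313.8]
[364, 313, 7, 15, 73] [366.8 320.4]
1.2 [[424.0, 256.0], [441.0, 230.0]]
1.3 [[392.0, 259.0], [414.0, 234.0]]
1.4 [[362.0, 259.0], [388.0, 235.0]]
1.5 [[334.0, 256.0], [364.0, 234.0]]
1.57 [[316.0, 253.0], [348.0, 231.0]]
```

>>> apply_moves --deltas '[[36,[0,-5,2.9],0],[36,[0,0,0],0]]'

```text
t: 21.9
tool_pos: [0.5088, 0.0662, 0.2895]
orientation: [1.953, 2.455, 0.007]
force: [6.3, 1.7, 2.5]
opening: 0.0363
```

>>> apply_moves --deltas '[[36,[0,-3,1.7],0],[36,[0,0,0],0]]'

```text
t: 22.15
tool_pos: [0.5072, 0.0659, 0.2892]
orientation: [1.951, 2.452, 0.013]
force: [13.1, 4.1, 2.3]
opening: 0.0368
```

The knob is firm against the stop at 13 N. Now back off, open and retreat straight up.

>>> apply_moves --deltas '[[36,[0,6,-3.4],0],[36,[0,0,0],0],[50,[0,0,0],0],[50,[0,0,0],0],[50,[0,0,0],0]]'

```text
t: 22.78
tool_pos: [0.5099, 0.0666, 0.2889]
orientation: [-1.957, -2.456, 0.001]
force: [0.6, -0.1, -0.2]
opening: 0.0499
```

>>> apply_moves --deltas '[[50,[0,0,-10],0],[50,[0,0,-30],0],[50,[0,0,-40],0],[50,[0,0,-10],0],[50,[0,0,0],0]]'

```text
t: 23.4
tool_pos: [0.5104, 0.0667, 0.3801]
orientation: [1.957, 2.456, 0.002]
force: [0.5, 0.5, -0.3]
opening: 0.0504
```

```bash
python3 k.py; python3 - <<'E'
from h import *
from plant import robot,viewer
print(robot.read_state()["tool_pos"],robot.read_state()["t"])
E
```

```text
knob hsv [ 15.17142857 156.35714286 128.51428571] [ 49.7         89.5        128.51428571]
[575, 137, 45, 108, 865] [601.3 195.3]
[296, 182, 50, 34, 751] [323.6 198. ]
[328, 212, 7, 15, 57] [331.1 219.4]
[335, 213, 22, 18, 301] [345.8 220.6]
[357, 216, 46, 19, 487] [377.8 224.3]
[405, 223, 11, 21, 137] [409.9 232.2]
[588, 223, 15, 37, 259] [594.9 242.4]
[412, 224, 15, 27, 165] [419.  237.2]
[434, 227, 8, 14, 63] [437.9 234.2]
[426, 232, 6, 11, 42] [429.  237.5]
[580, 261, 13, 7, 65] [586.2 263.7]
[280, 309, 25, 36, 362] [289.  324.3]
[316, 309, 79, 36, 2184] [353.5 328. ]
[247, 310, 13, 35, 283] [253.2 328.7]
[261, 310, 21, 35, 285] [268.9 329.7]
[55, 357, 11, 8, 56] [ 59.6 361. ]
1.2 [[385.0, 199.0], [400.0, 189.0]]
1.3 [[366.0, 203.0], [383.0, 193.0]]
1.4 [[348.0, 204.0], [367.0, 194.0]]
1.5 [[331.0, 204.0], [351.0, 195.0]]
1.57 [[320.0, 203.0], [341.0, 194.0]]
[0.51008118 0.06668428 0.37877034] 23.45
```

>>> apply_moves --deltas '[[50,[-50,-25,-10],0],[50,[-50,-25,0],0],[50,[-50,-25,0],0],[50,[-50,-25,0],0],[50,[-50,0,0],0]]'

```text
t: 24.08
tool_pos: [0.4671, -0.2009, 0.3875]
orientation: [-1.957, -2.454, 0.001]
force: [0.4, 0.3, 0.7]
opening: 0.05
```

>>> apply_moves --deltas '[[50,[0,0,0],0],[50,[0,0,0],0]]'

```text
t: 24.32
tool_pos: [0.4681, -0.199, 0.3876]
orientation: [-1.957, -2.454, 0.0]
force: [-0.1, 1.0, 0.1]
opening: 0.0502
```

```bash
python3 - <<'E'
from h import *
from plant import robot,viewer
s=robot.read_state();print(s["t"],s["tool_pos"],s["force"])
c=viewer.get_calibration("top");im=viewer.read_camera("top");old=cv2.imread("pics/top0.png");cv2.imwrite("pics/top9.png",im)
P=lambda q:proj(c,np.atleast_2d(np.array(q,float))/1000@boardR(J[3]).T+J[:3])
kn=lambda th,z:(28+135*np.cos(th),85-135*np.sin(th),z)
hs=cv2.cvtColor(im,cv2.COLOR_BGR2HSV)
# dark-arm matched score against angle
g=im.max(2).astype(np.float32)
for th in np.arange(1.2,1.72,.04):
    L=P([(28+r*np.cos(th),85-r*np.sin(th),18.5) for r in np.arange(20,56,3)]).astype(np.float32)
    print(round(th,2),cv2.remap(g,L[:,0].copy(),L[:,1].copy(),cv2.INTER_LINEAR).mean().round(1),end=" | ")
print("\nknob pred",P([kn(1.57,52.5),kn(1.57,18.5),kn(1.4,52.5),(28,85,18.5),(0,0,10),(44,0,10)]).round(1).tolist())
u,v=P([kn(1.57,35)])[0].astype(int)
print(im[v-8:v+9,u-12:u+13].max(2))
# bystanders: difference from start on bench
d=cv2.absdiff(im,old).max(2);m=(d>30).astype(np.uint8)[140:270,330:490];print("bench diff px",m.sum(),cv2.boundingRect(m))
m=(d>30).astype(np.uint8)[170:230,150:205];print("awl diff",m.sum())
E
```

```text
24.325 [ 0.46814883 -0.19895765  0.38764588] [-0.12556213  0.97825149  0.10610936]
1.2 144.1 | 1.24 139.9 | 1.28 134.1 | 1.32 126.6 | 1.36 117.0 | 1.4 106.2 | 1.44 95.8 | 1.48 88.0 | 1.52 83.8 | 1.56 82.1 | 1.6 81.8 | 1.64 82.4 | 1.68 84.4 | 
knob pred [[293.4, 196.6], [292.8, 192.0], [291.2, 190.0], [249.9, 200.8], [278.8, 202.1], [275.8, 189.5]]
[[156 156 156 158 157 157 157 158 158 159 159 159 158 159 159 159 159 158
  156 142 113  94 111 126 129]
 [145 145 149 152 153 154 156 158 159 158 159 158 159 158 159 159 158 159
  157 148 121  94 104 121 126]
 [128 133 135 135 138 147 155 157 158 158 156 154 153 153 156 158 159 157
  155 148 124  93  98 116 125]
 [111 125 125 119 126 140 149 152 152 149 144 136 130 133 144 153 154 149
  143 137 119  92  93 112 125]
 [ 84 100 104 108 116 125 130 128 125 120 114 107 103 108 127 140 143 139
  134 129 118  97  93 113 127]
 [ 66  73  80  88  95 100 102 100  95  93  94  95  93  96 115 131 136 134
  131 129 121 102  91 113 129]
 [ 70  75  79  81  82  83  85  86  84  88  95  96  92  91 106 124 133 133
  132 129 124 106  90 108 128]
 [ 78  80  81  
[... 383 characters left out ...]
 154 144 120  95 112]
 [ 72  69  68  66  66  79 102 115 118 117 124 130 131 131 134 147 157 159
  159 159 157 151 128  97 104]
 [ 63  63  61  61  62  75 100 117 120 121 125 130 133 135 142 151 157 159
  159 159 158 154 133 101  98]
 [ 60  63  61  62  62  72  98 115 120 122 127 135 142 147 152 156 158 159
  159 159 158 155 142 113  99]
 [ 61  65  71  69  64  68  91 111 119 121 127 140 150 155 157 159 159 159
  159 159 158 157 147 122  99]
 [ 62  70  82  78  66  64  83 106 118 121 125 136 149 156 159 159 159 159
  159 159 159 158 151 126  98]
 [ 61  73  86  82  66  62  77 102 117 121 124 131 146 156 159 159 159 159
  159 159 159 159 153 131  99]]
bench diff px 6829 (6, 26, 154, 104)
awl diff 0
```

```bash
python3 - <<'E'
from plant import order
print(order.close_job())
E
```

```text
the job is handed in; nothing more can be done
None
```

The lift is threaded over both pins and lies flush on the pad, and the brace is swung to its end stop. I let go, backed off and handed the job in at about 24 s of the 56 s allowed.

**How it went:** I gripped the two-holed lift by its sides and pressed it on the bare plywood so it tilted to 30° in the fingers. Then I lowered it square to the board onto the pins. For the brace, I closed the open fingers loosely around the knob and followed its arc round to the stop.

**Checks that passed:**
- **Lift contact:** on seating, the contact force was along the board's normal at the expected height.
- **Lift picture:** the wrist picture after release showed both pins through the holes, with the outline within about 2 px of flush.
- **Brace:** the knob gave stiff resistance, 13 N against the stop. Afterwards the top camera put the arm at about 1.58 rad, give or take a few hundredths (stop at 1.571).

**Checks that disagreed or were not made:**
- **Camera bias:** the wrist camera's positions were off by about 2 mm sideways and 5 mm in height. I corrected for this using the lift held in the fingers.
- **Detent force:** I did not see the 4 N detent peak in the force readings, which I took only between move calls.
- **Lift after the swing:** I did not check it again in close-up once the brace was across.
- **Bystanders:** a before-and-after picture comparison showed the awl unmoved. For the lifts, tin and hammer it was no use, because the arm was in view, but I felt no contact with any of them.

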